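# Turn the shoe-cream carousel to the red jar and hold it

## Task

Take the shoe-cream carousel by the wooden handle on top and turn it until the jar with the red lid faces straight to the front of the wall unit, directly opposite the shelf at the back, then hold the turntable still there so that I can unscrew the lid: finish with the handle still gripped, do not let go. Do not push on the jars, keep them all standing in their sockets, and leave the shoe brush and the polish tin beside it where they are.

Things in the scene. Friction and masses are not known exactly. Their poses are not given: they have to be found in the camera images.
- foot: round black foot of the carousel, 176 mm across, 11 mm high, fixed to the deck, does not turn; origin at deck height on the turning axis. Its x points squarely to the shelf at the back (195 mm high, over 150 mm beyond the tray), -x squarely to the front edge of the wall unit: this is 'the front' (square to the shelf, not slanting towards the robot's base); z up
- carousel: turning part: wooden tray 220 mm across, top 26 mm above the deck, bearing friction about 0.03 N m, no stops, stays where left; six sockets 14 mm high, 78 mm from the axis, every 60 degrees; steel post 20 mm thick in the middle. Origin on the axis, 14 mm above the deck. The red jar's socket lies on its own -x axis: the red jar faces the front when its x is parallel to the foot's x (yaw 0)
- handle: dark wooden grip bar on top of the carousel's post, turning with it: 66 mm long along its x (the carousel's x, in line with the red jar and the axis), 18 mm thick along its y, 36 mm high; origin at its centre, on the turning axis, 112 mm above the deck (underside at 94 mm, top at 130 mm; the jar lids end at 72 mm)
- jar_red: shoe-cream jar, glass with bright red lid and contents, 50 mm across, 46 mm high, 70 to 140 g, standing loose in a socket of the carousel (about 1 mm of play), 78 mm from the turning axis; origin at the centre of its underside, 26 mm above the deck. This is the jar wanted at the front; no other lid is red
- jar_black: shoe-cream jar, glass with black lid and contents, 50 mm across, 46 mm high, 70 to 140 g, standing loose in a socket of the carousel (about 1 mm of play), 78 mm from the turning axis; origin at the centre of its underside, 26 mm above the deck
- jar_brown: shoe-cream jar, glass with dark brown lid and contents, 50 mm across, 46 mm high, 70 to 140 g, standing loose in a socket of the carousel (about 1 mm of play), 78 mm from the turning axis; origin at the centre of its underside, 26 mm above the deck
- jar_white: shoe-cream jar, glass with white lid and contents, 50 mm across, 46 mm high, 70 to 140 g, standing loose in a socket of the carousel (about 1 mm of play), 78 mm from the turning axis; origin at the centre of its underside, 26 mm above the deck
- jar_navy: shoe-cream jar, glass with navy blue lid and contents, 50 mm across, 46 mm high, 70 to 140 g, standing loose in a socket of the carousel (about 1 mm of play), 78 mm from the turning axis; origin at the centre of its underside, 26 mm above the deck
- jar_tan: shoe-cream jar, glass with light tan lid and contents, 50 mm across, 46 mm high, 70 to 140 g, standing loose in a socket of the carousel (about 1 mm of play), 78 mm from the turning axis; origin at the centre of its underside, 26 mm above the deck
- brush: shoe brush, wooden back 165 x 50 mm, 44 mm high, lying loose on the deck to the left of the carousel, its length roughly along x; origin at the centre of its underside; leave alone
- tin: flat round polish tin with a navy lid, 77 mm across, 24 mm high, loose on the deck to the right of the carousel; origin at the centre of its underside; leave alone
There are look-alikes about, which are no part of the job. Leave any green look-alike of the jar_brown alone.

How it is judged:
On the way:
1. the red-lidded jar has been turned to the front (y of jar_red in the frame of foot between -0.01 and 0.01 m and x of jar_red in the frame of foot below -0.06 m), for 0.2 s.
At the end, for the whole second after the job is handed in: The red-lidded jar's centre is on the front side of the carousel, within 10 mm (about 7 degrees) of the line running straight to the front from the turning axis; the fingers grip the handle with more than 2 N; the carousel stands still (under 0.08 rad/s); all six jars stand upright in their sockets (all of step 1 and contact force between the fingers and handle above 2 N and angular speed of carousel below 0.08 rad/s and z of each of jar_red, jar_black, jar_brown, jar_white, jar_navy, jar_tan in the frame of foot below 0.031 m and angle between each of jar_red, jar_black, jar_brown, jar_white, jar_navy, jar_tan's own z axis and vertical below 0.12 rad and horizontal distance between jar_red and foot between 0.07 and 0.086 m and horizontal distance between jar_black and foot between 0.07 and 0.086 m and horizontal distance between jar_brown and foot between 0.07 and 0.086 m and horizontal distance between jar_white and foot between 0.07 and 0.086 m and horizontal distance between jar_navy and foot between 0.07 and 0.086 m and horizontal distance between jar_tan and foot between 0.07 and 0.086 m); the arm keeps its last pose, push and grip.
It fails at once if a jar is pushed or gripped by the robot (more than 3 N) (contact force between any of the fingers, the arm and jar_red above 3 N or contact force between any of the fingers, the arm and jar_black above 3 N or contact force between any of the fingers, the arm and jar_brown above 3 N or contact force between any of the fingers, the arm and jar_white above 3 N or contact force between any of the fingers, the arm and jar_navy above 3 N or contact force between any of the fingers, the arm and jar_tan above 3 N).
It fails at once if a jar tips over or leaves its socket (angle between any of jar_red, jar_black, jar_brown, jar_white, jar_navy, jar_tan's own z axis and vertical above 0.35 rad or z of any of jar_red, jar_black, jar_brown, jar_white, jar_navy, jar_tan in the frame of foot above 0.045 m).
It fails at once if the shoe brush or the polish tin is shifted by more than 25 mm (distance of any of brush, tin from where it was at the start of the episode above 0.025 m).
It also fails if it takes over 48 s, if anything falls off the work surface, if the arm or the gripper's body presses on something with over 40 N, if the wrist force passes 120 N, or if a joint passes its speed limit or range.

## Robot

A 6-joint arm with a two-finger parallel gripper is mounted at the origin on the work surface. World frame = base frame: x ahead of the robot, y to its left, z up, the work surface at z = 0. Lengths are in m, angles in rad, forces in N, time in s.
With the tool pointing down it reaches from about 0.35 to 0.775 m from the base axis. Payload 7.3 kg.
Tool frame: the origin (TCP) lies at the very end of the fingers, on their centre line; the grasp point (between the pads) lies 19 mm behind it; z points along the fingers, y is the direction in which the jaws open and shut (so a half turn about z gives the same grasp; the last joint's range is limited). The gripper opens to 92 mm and grips with 3 to 60 N. Pads are 19 mm wide; open, the fingers measure 130 mm over their backs; the gripper's body (75 mm by 190 mm) begins 47 mm behind the grasp point.
Start: joints at [1.182, 0.342, 1.524, -0, 1.275, -0.146], TCP at [0.126, 0.51, 0.227] pointing down, gripper open.
Joint ranges: [-2.53, 2.53], [-0.77, 2.02], [0.04, 2.7], [-1, 4.14], [0.28, 2.66], [-3.11, 3.11]. Speed limits (rad/s): [2.57, 2.57, 3.14, 3.14, 3.14, 3.14].

## Interface

Orientations are given as [roll, pitch, yaw] about the fixed x, y, z axes, in that order (R = Rz(yaw) Ry(pitch) Rx(roll)).
In Python, from cell import robot gives the robot as it stands.
- The arm moves only by the tool apply_moves, never from a script. Its argument "plan" is a list of rows, each an object of numbers: "tx", "ty", "tz": the shift along the tool's x, y, z in m; "yaw": the turn about the tool's z in rad; "grip": the opening, from -1 (shut) to 1 (fully open), so that 0 is half open. In form: [{"tx": .., "ty": .., "tz": .., "yaw": .., "grip": ..}, ...]. A call has 1 to 8 rows; each row is the pose to reach, as a shift and turn from the pose commanded when the call began, along the tool's axes at that moment; what a row does not reach only later rows make up. A row lasts 1/8 s, in which the tool goes at most 62.5 mm and 10.7 degrees, less where a joint would pass 70% of its speed; a pose out of reach is approached as far as the arm can. A call with a gripper value outside its range is refused whole. The fingers move at their own pace and stop on an object; "force" is the grip in N (left out, the last holds). Time passes only in rows, so rows that repeat a pose let the fingers close. It gives the time, the measured TCP pose, the force and the opening at its end, in the units of the state.
- robot.observe(): the state, without advancing time (a new reading comes with each control period).
- robot.read_camera(name): name is "side" or "top"; returns (picture, depth): 384x512x3 uint8, red, green, blue; 384x512 float32, m along the optical axis (not along the pixel's ray), 0 where there is no reading.
- robot.get_calibration(name): a dict with "camera_matrix" (3x3 intrinsics, pixels), "R" (3x3) and "t" (3): a world point X has camera coordinates R X + t. Camera axes: x right, y down, z forward; pixel columns grow to the right and rows downward; lengths in m; the calibration is good to about 2 mm. A picture is of the moment at which its call begins. get_calibration takes no time and is no camera call.
- robot.hand_in(): hands the job in, once; it reports no verdict.
Trained networks look in the newest picture that a camera, given by its name, has taken for a name from the list of things; names that differ only in an ending like _2 or _b are one class to them, and where a whole thing is asked for, a point or a joint stands for the part that bears it (a point fixed in the world has none). Each returns a list of dicts, best first, with "confidence" (0 to 1); they miss things now and then, are a little off and sometimes report something else, mostly with a low value. They report only what shows in the picture. A call takes as long as a camera call. They do not tell look-alikes from the thing itself.
- robot.outline_of(label, camera): "region" (384x512 bool, what is visible of it) and "pixel" ([row, column] in pixels, amid what is visible of it).
- robot.tip_of(label, camera): "pixel" ([row, column] in pixels: a listed point, or the origin of a listed thing).
The state is a dict: "time": time; "qpos": joint angles; "qvel": joint speeds; "joint_efforts": joint torques, N m; "tool_pos": TCP position; "tool_rot": TCP orientation; "contact_force": force on the tool from outside, world axes, zero at the start; "torque": the same for the moment, N m; "opening": finger opening in m.
Only numpy, scipy, OpenCV 4.12 (cv2) and the standard library are available. Lean on these libraries where they do the work, as an engineer would, in place of code of your own. Each camera call takes 0.05 s, during which the arm holds its last target.

## Working session

There is one attempt and no reset: what is moved stays moved. The work goes in short steps, Python scripts to look and compute and a tool call to move; the robot and the scene stay as the last step left them, time stands still between calls to the robot, and variables do not carry over. Pictures are saved under pics/ and viewed, and the job is handed in when it is done.

Besides the shell and the picture viewer there is one more tool, called after ">>>" as name(argument=value, ...) on one line, values as JSON. apply_moves: Moves the arm, as the interface text tells. Its arguments: {"type":"object","properties":{"plan":{"type":"array","items":{"type":"object","properties":{"tx":{"type":"number"},"ty":{"type":"number"},"tz":{"type":"number"},"yaw":{"type":"number"},"grip":{"type":"number"}}}},"force":{"type":"number"}},"required":["plan"]}

```bash
mkdir -p pics; python3 - <<'E'
from cell import robot
import cv2,numpy as np
for c in ["top","side"]:
    p,d=robot.read_camera(c); cv2.imwrite(f"pics/{c}0.png",p[:,:,::-1]); np.save(f"pics/{c}d0.npy",d)
    k=robot.get_calibration(c); print(c,k)
    for l in ["jar_red","handle","foot","carousel"]:
        for o in robot.outline_of(l,c)[:2]: print(l,o["confidence"],o["pixel"],o["region"].sum())
        for o in robot.tip_of(l,c)[:2]: print(" tip",l,o["confidence"],o["pixel"])
s=robot.observe(); print(s)
E
```

```text
top {'camera_matrix': array([[365.23478761,   0.        , 251.18126549],
       [  0.        , 365.23478761, 191.30588981],
       [  0.        ,   0.        ,   1.        ]]), 'R': array([[ 0.01057592, -0.99980041,  0.01694986],
       [-0.98272323, -0.01352461, -0.18458639],
       [ 0.18477879, -0.01470485, -0.98267012]]), 't': array([-0.01399089,  0.48626887,  0.81004653])}
 tip jar_red 0.93 [147.0, 204.7]
 tip jar_red 0.55 [138.8, 235.5]
handle 0.56 [156.5, 231.7] 335
 tip handle 0.89 [157.9, 229.1]
 tip handle 0.31 [158.1, 262.7]
carousel 0.88 [169.7, 232.7] 3888
 tip carousel 0.85 [167.7, 233.8]
side {'camera_matrix': array([[383.35017595,   0.        , 247.94080914],
       [  0.        , 383.35017595, 192.16864507],
       [  0.        ,   0.        ,   1.        ]]), 'R': array([[ 0.76979938, -0.63806192,  0.01690838],
       [-0.37448898, -0.47294256, -0.79754833],
       [ 0.51688191,  0.60762021, -0.60301805]]), 't': array([-0.39218465,  0.26540545,  0.62147841])}
jar_red 0.54 [172.2, 242.1] 106
 tip jar_red 0.67 [180.9, 251.2]
handle 0.62 [173.3, 249.9] 260
 tip handle 0.8 [174.1, 250.3]
 tip handle 0.64 [169.7, 204.6]
carousel 0.69 [209.0, 243.2] 2668
carousel 0.34 [204.1, 282.3] 464
 tip carousel 0.94 [207.8, 250.1]
{'time': 0.9, 'qpos': array([ 1.18199219e+00,  3.42005513e-01,  1.52409720e+00, -2.34258106e-05,
        1.27541281e+00, -1.46023089e-01]), 'qvel': array([-0.00182394,  0.00160797,  0.00033522,  0.0001046 ,  0.0001095 ,
       -0.00026436]), 'joint_efforts': array([-1.30992044e-03, -4.31121862e+01, -2.44480133e+01,  7.17895408e-02,
        4.82019922e-02, -1.87532230e-06]), 'tool_pos': array([0.12621458, 0.50961834, 0.22673862]), 'tool_rot': array([3.14151961e+00, 3.33958583e-05, 2.89881842e+00]), 'contact_force': array([-0.26941504, -0.56196217,  0.32366004]), 'torque': array([ 0.03867696, -0.02080297,  0.00232211]), 'opening': 0.09191286464257517}
```

```bash
python3 - <<'E'
import cv2
for c in ["top","side"]:
    im=cv2.imread(f"pics/{c}0.png"); cv2.imwrite(f"pics/{c}0b.png",cv2.resize(im[80:280,120:380],None,fx=3,fy=3,interpolation=cv2.INTER_CUBIC))
E
```

```text
(no output)
```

View pics/top0.png

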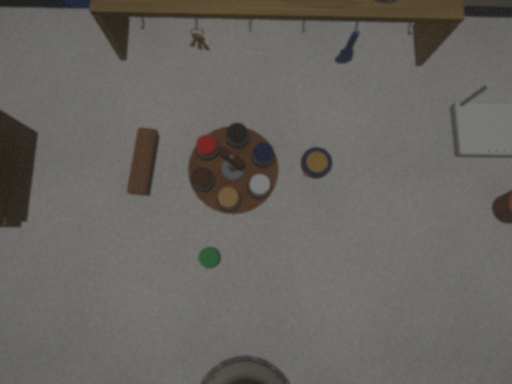

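View pics/side0.png

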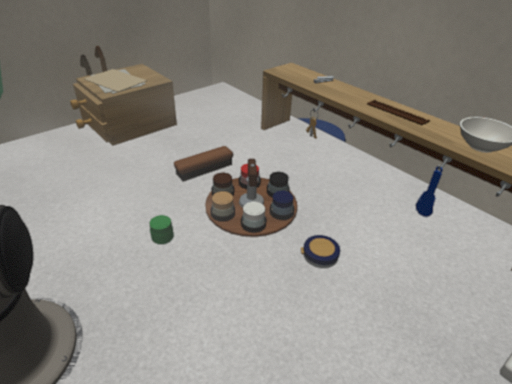

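```bash
sleep 1
```

```text
(no output)
```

View pics/top0b.png

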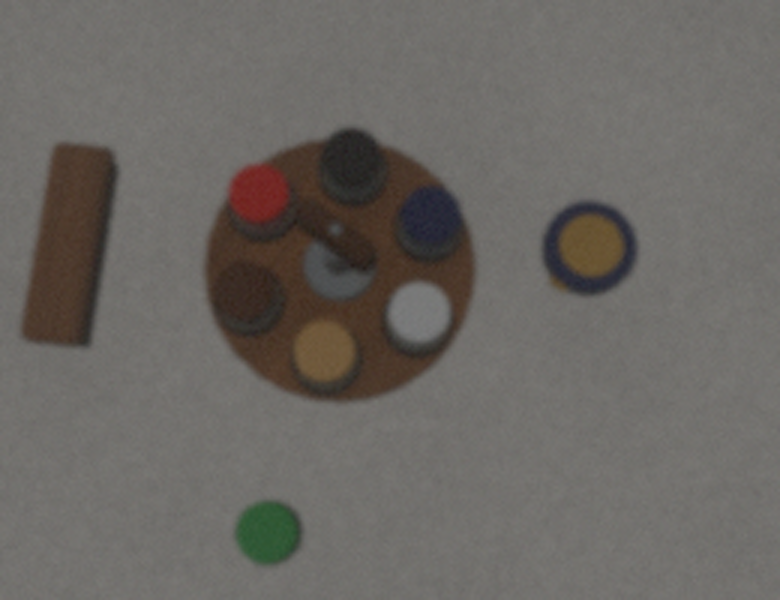

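View pics/side0b.png

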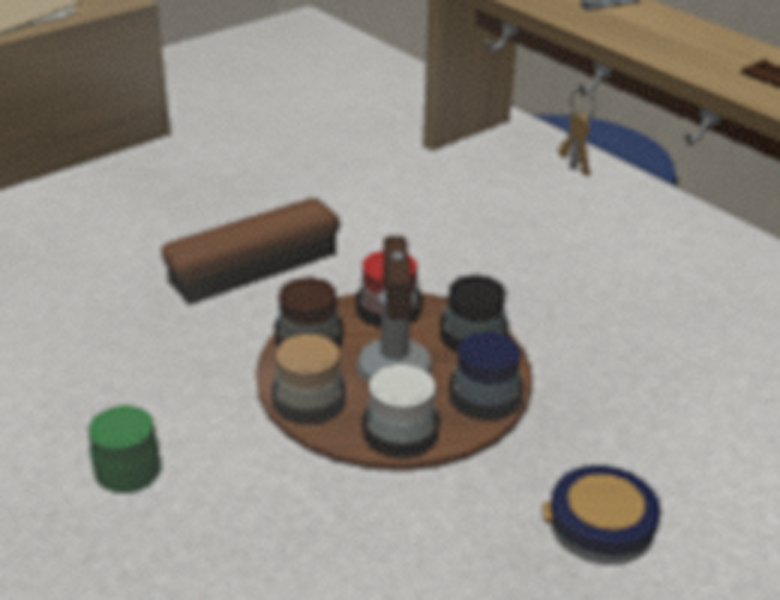

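The red jar is at the upper left of the carousel in the top view (row 147, col 206). The handle runs from about (148,220) to (167,243), and the green look-alike is at (257,209). The shelf's front edge crosses the top at about row 12. Next I'll measure the axis, the handle yaw and the shelf direction.

```bash
cat > h.py <<'E'
import numpy as np,cv2
from cell import robot
def cloud(c,d):
    k=robot.get_calibration(c);K=k["camera_matrix"];R=k["R"];t=k["t"]
    v,u=np.mgrid[:384,:512]
    P=np.stack([(u-K[0,2])/K[0,0]*d,(v-K[1,2])/K[1,1]*d,d],-1)
    W=(P-t)@R; W[d<=0]=np.nan
    return W
def circ(xy):
    A=np.c_[2*xy,np.ones(len(xy))];s=np.linalg.lstsq(A,(xy**2).sum(1),rcond=None)[0]
    return s[:2],np.sqrt(s[2]+s[0]**2+s[1]**2)
def lids(c,p,W,cen,r=0.115):
    hsv=cv2.cvtColor(p,cv2.COLOR_RGB2HSV).astype(int)
    near=np.hypot(W[...,0]-cen[0],W[...,1]-cen[1])<r
    z=W[...,2]
    out={}
    red=near&(z>.06)&(z<.08)&((hsv[...,0]<8)|(hsv[...,0]>172))&(hsv[...,1]>150)
    return near,red
E
python3 - <<'E'
from h import *
for c in ["top","side"]:
    d=np.load(f"pics/{c}d0.npy"); p=cv2.imread(f"pics/{c}0.png")[:,:,::-1].copy()
    W=cloud(c,d); z=W[...,2]
    print(c,"deck z",np.nanmedian(z[200:240,260:300] if c=="top" else z[320:340,200:300]))
    for n,(a,b) in dict(red=(144,206),tin=(162,317),brush=(150,145)).items():
        if c=="top": print(n,W[a,b].round(3))
    cen=np.array([0,0.]);
    cen=W[168,233,:2] if c=="top" else W[200,250,:2]
    for it in range(4):
        near=np.hypot(W[...,0]-cen[0],W[...,1]-cen[1])<.13
        tray=near&(z>.018)&(z<.034)
        # outer points
        ang=np.arctan2(W[...,1]-cen[1],W[...,0]-cen[0]); rr=np.hypot(W[...,0]-cen[0],W[...,1]-cen[1])
        pts=[]
        for k in range(-36,36):
            m=tray&(ang>=k*np.pi/36)&(ang<(k+1)*np.pi/36)
            if m.sum()>3:
                i=np.argsort(np.where(m,rr,-1).ravel())[-1]; pts.append(W.reshape(-1,3)[i,:2])
        cen,R=circ(np.array(pts))
    print("tray",cen,R,len(pts))
    near,red=lids(c,p,W,cen); q=W[red]
    print("red",red.sum(),np.median(q,0), circ(q[:,:2])[1] )
    # lid blobs
    m=near&(z>.064)&(z<.082)
    n,lab,st,ce=cv2.connectedComponentsWithStats(m.astype(np.uint8))
    for i in range(1,n):
        if st[i,4]>60:
            q=W[lab==i]; (x,y),r=cv2.minEnclosingCircle(q[:,:2].astype(np.float32)); o=np.array([x,y])-cen
            print(ce[i].round(),st[i,4],o.round(4),"r",round(r,4),"R",np.hypot(*o).round(4),"ang",np.degrees(np.arctan2(o[1],o[0])).round(1),p[int(ce[i][1]),int(ce[i][0])])
    m=near&(z>.12)&(z<.138); q=W[m]; 
    (a,b),wh,an=cv2.minAreaRect(q[:,:2].astype(np.float32)); u=np.linalg.svd(q[:,:2]-q[:,:2].mean(0),full_matrices=False)[2][0]
    print("handle n",m.sum(),(a,b),wh,"z",np.median(q[:,2]),"dir",np.degrees(np.arctan2(u[1],u[0])),"mean",q.mean(0))
    # shelf
    m=(z>.17)&(z<.23)&(W[...,0]>.6); m[:, :]&=True
    q=W[m]; print("shelf n",m.sum(),q.min(0),q.max(0),np.median(q[:,2]))
    ys=np.arange(-.4,.4,.02); e=[]
    mt=(abs(z-.195)<.012)&(W[...,0]>.5)
    for y in ys:
        s=W[mt&(abs(W[...,1]-y)<.01)]
        if len(s)>3: e.append((y,np.percentile(s[:,0],3)))
    e=np.array(e)
    if len(e)>3:
        print(e.round(3).tolist()); f=cv2.fitLine(e.astype(np.float32),cv2.DIST_HUBER,0,.01,.01).ravel(); print("front edge: normal yaw deg",-np.degrees(np.arctan(f[1]/f[0])))
E
```

```text
top deck z -0.0005484523487940179
red [0.592 0.098 0.071]
tin [ 0.566 -0.169  0.023]
brush [0.583 0.246 0.044]
tray [0.54048358 0.03554167] 0.10337563867884059 71
red 271 [0.59124761 0.09799651 0.07187038] 0.015580268761996136
[237. 132.] 306 [ 0.0826 -0.009 ] r 0.0238 R 0.0831 ang -6.2 [41 43 40]
[206. 144.] 315 [0.0518 0.0629] r 0.0235 R 0.0815 ang 50.5 [112  37  31]
[264. 151.] 318 [ 0.0363 -0.0713] r 0.0238 R 0.08 ang -63.0 [37 39 55]
[201. 177.] 328 [-0.0257  0.0715] r 0.0236 R 0.076 ang 109.8 [58 42 37]
[260. 184.] 325 [-0.0413 -0.0627] r 0.0234 R 0.0751 ang -123.4 [122 121 120]
[228. 197.] 337 [-0.0721  0.0092] r 0.0235 R 0.0727 ang 172.7 [111  90  61]
handle n 260 (0.5455697178840637, 0.0355546697974205) (0.06556306034326553, 0.018564924597740173) z 0.12893790133422106 dir -126.2895054882475 mean [0.54463493 0.03556113 0.12868913]
shelf n 7522 [ 0.8378053  -0.46079296  0.17004569] [0.88668078 0.34044061 0.22924497] 0.1939138838535892
[[-0.4, 0.84], [-0.38, 0.84], [-0.36, 0.84], [-0.34, 0.84], [-0.32, 0.84], [-0.3, 0.84], [-0.28, 0.84], [-0.26, 0.84], [-0.24, 0.84], [-0.22, 0.
[... 1216 characters left out ...]
helf n 12483 [ 0.60000968 -0.37246612  0.17000404] [1.56445217 1.66062104 0.22999926] 0.1940610733648293
[[-0.36, 0.839], [-0.34, 0.841], [-0.32, 0.84], [-0.3, 0.84], [-0.28, 0.84], [-0.26, 0.839], [-0.24, 0.84], [-0.22, 0.84], [-0.2, 0.84], [-0.18, 0.84], [-0.16, 0.84], [-0.14, 0.841], [-0.12, 0.84], [-0.1, 0.84], [-0.08, 0.84], [-0.06, 0.84], [-0.04, 0.84], [-0.02, 0.84], [0.0, 0.84], [0.02, 0.84], [0.04, 0.84], [0.06, 0.84], [0.08, 0.84], [0.1, 0.841], [0.12, 0.841], [0.14, 0.841], [0.16, 0.84], [0.18, 0.839], [0.2, 0.84], [0.22, 0.841], [0.24, 0.84], [0.26, 0.84], [0.28, 0.84], [0.3, 0.84], [0.32, 0.841], [0.34, 0.84], [0.36, 1.544], [0.38, 1.544]]
front edge: normal yaw deg -0.061118357
```

Both cameras agree. The axis is at (0.5457, 0.0356), and the handle centre and the mean of the lids both fall there. The handle line is at 53.6°, so the carousel yaw is about −126.4°. The shelf edge is square to world x within 0.1°. Turning +126.4° with the tool starting at yaw 53.6° and ending at 180° keeps joint 6 within about +40° to −86°.

```bash
cat >> h.py <<'E'
def rel(target,yawdeg):
    s=robot.observe();y=s["tool_rot"][2];d=np.array(target)-s["tool_pos"]
    return dict(tx=d[0]*np.cos(y)+d[1]*np.sin(y),ty=d[0]*np.sin(y)-d[1]*np.cos(y),tz=-d[2],yaw=-(np.radians(yawdeg)-y))
E
python3 -c "
from h import *
print(rel([.5457,.0356,.2],53.6))"
```

```text
{'tx': np.float64(-0.5211362397085212), 'ty': np.float64(-0.35927485636125683), 'tz': np.float64(0.02673862245277353), 'yaw': np.float64(1.963321945342733)}
```

>>> apply_moves(plan=[{"tx": -0.03,"ty": -0.02,"tz": 0,"yaw": 0.12,"grip": 1},{"tx": -0.07,"ty": -0.05,"tz": 0,"yaw": 0.28,"grip": 1},{"tx": -0.11,"ty": -0.078,"tz": 0,"yaw": 0.44,"grip": 1},{"tx": -0.15,"ty": -0.105,"tz": 0,"yaw": 0.6,"grip": 1},{"tx": -0.19,"ty": -0.132,"tz": 0,"yaw": 0.76,"grip": 1},{"tx": -0.23,"ty": -0.16,"tz": 0,"yaw": 0.92,"grip": 1},{"tx": -0.27,"ty": -0.187,"tz": 0,"yaw": 1.08,"grip": 1},{"tx": -0.31,"ty": -0.214,"tz": 0,"yaw": 1.24,"grip": 1}])

```text
time: 1.9
tool_pos: [0.3766, 0.2261, 0.227]
tool_rot: [3.141, -0.0, 1.653]
contact_force: [0.9, 0.9, -0.2]
opening: 0.092
```

```bash
python3 -c "
from h import *
print(rel([.5457,.0356,.2],53.6))"
```

```text
{'tx': np.float64(-0.20379645463775772), 'ty': np.float64(0.15276025411688263), 'tz': np.float64(0.026955355672470455), 'yaw': np.float64(0.7179377883036797)}
```

>>> apply_moves(plan=[{"tx": -0.035,"ty": 0.026,"tz": 0.004,"yaw": 0.15,"grip": 1},{"tx": -0.075,"ty": 0.056,"tz": 0.01,"yaw": 0.3,"grip": 1},{"tx": -0.115,"ty": 0.086,"tz": 0.015,"yaw": 0.45,"grip": 1},{"tx": -0.15,"ty": 0.113,"tz": 0.02,"yaw": 0.58,"grip": 1},{"tx": -0.18,"ty": 0.135,"tz": 0.024,"yaw": 0.68,"grip": 1},{"tx": -0.2,"ty": 0.15,"tz": 0.027,"yaw": 0.72,"grip": 1},{"tx": -0.203,"ty": 0.152,"tz": 0.027,"yaw": 0.72,"grip": 1},{"tx": -0.203,"ty": 0.152,"tz": 0.027,"yaw": 0.72,"grip": 1}])

```text
time: 2.9
tool_pos: [0.5445, 0.0391, 0.1997]
tool_rot: [-3.141, -0.0, 0.94]
contact_force: [-1.1, 0.2, 0.2]
opening: 0.0922
```

```bash
python3 -c "
from h import *
print(rel([.5457,.0356,.096],53.6), robot.observe()['qpos'],robot.observe()['tool_pos'])
p,d=robot.read_camera('side');cv2.imwrite('pics/side1.png',p[:,:,::-1])"
```

```text
{'tx': np.float64(-0.0020950431283081215), 'ty': np.float64(0.0030523949116654766), 'tz': np.float64(0.10371242144551515), 'yaw': np.float64(0.004602501349891153)} [-6.89909500e-02  4.02889243e-01  1.50891930e+00  4.42750394e-04
  1.23034838e+00  5.61558422e-01] [0.5444703  0.03909201 0.19971242]
```

View pics/side1.png

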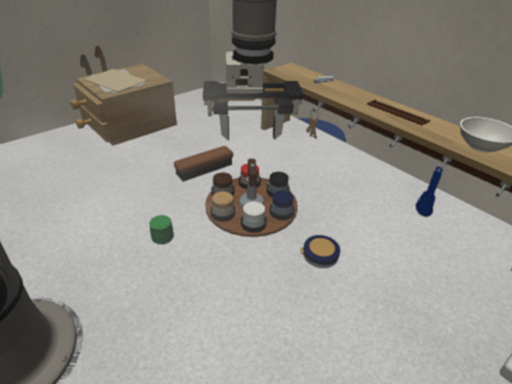

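The gripper is open above the handle, with its fingers either side of the handle line (fingertips near rows 135, cols 225–292), and the jars are undisturbed. Descending.

>>> apply_moves(plan=[{"tx": -0.002,"ty": 0.003,"tz": 0.01,"yaw": 0.005,"grip": 1},{"tx": -0.002,"ty": 0.003,"tz": 0.03,"yaw": 0.005,"grip": 1},{"tx": -0.002,"ty": 0.003,"tz": 0.05,"yaw": 0.005,"grip": 1},{"tx": -0.002,"ty": 0.003,"tz": 0.07,"yaw": 0.005,"grip": 1},{"tx": -0.002,"ty": 0.003,"tz": 0.085,"yaw": 0.005,"grip": 1},{"tx": -0.002,"ty": 0.003,"tz": 0.097,"yaw": 0.005,"grip": 1},{"tx": -0.002,"ty": 0.003,"tz": 0.103,"yaw": 0.005,"grip": 1},{"tx": -0.002,"ty": 0.003,"tz": 0.103,"yaw": 0.005,"grip": 1}])

```text
time: 3.95
tool_pos: [0.5461, 0.0352, 0.0966]
tool_rot: [-3.141, 0.0, 0.934]
contact_force: [0.3, 0.2, 0.9]
opening: 0.0917
```

```bash
python3 -c "
from h import *
print(rel([.5457,.0356,.096],53.6), robot.observe()['tool_pos'])
p,d=robot.read_camera('side');cv2.imwrite('pics/side2.png',cv2.resize(p[60:280,120:400,::-1],None,fx=2.7,fy=2.7))"
```

```text
{'tx': np.float64(7.443842326393504e-05), 'ty': np.float64(-0.0005805018996102361), 'tz': np.float64(0.0005503122746666755), 'yaw': np.float64(-0.0016223443676666172)} [0.54612241 0.03519492 0.09655031]
```

View pics/side2.png

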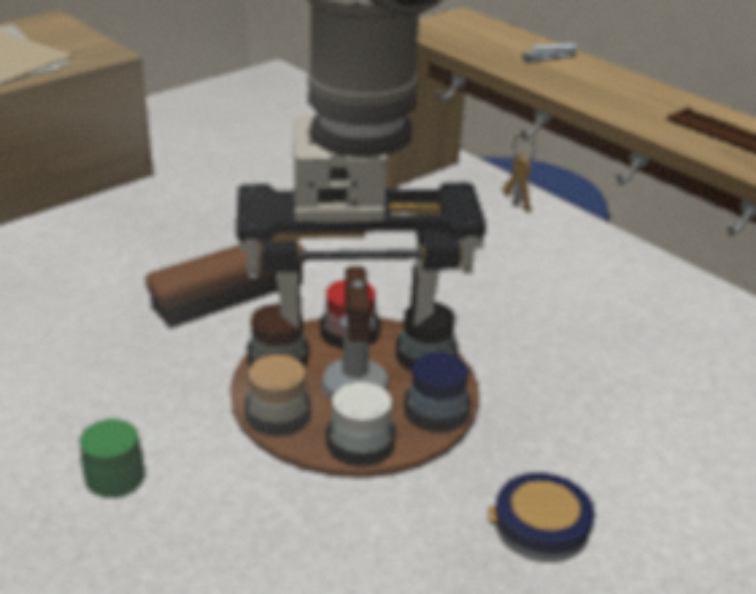

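The open fingers straddle the handle (at 355,310 in the crop), with the tips above the lids and no contact force. Closing.

>>> apply_moves(plan=[{"grip": -1},{"grip": -1},{"grip": -1},{"grip": -1},{"grip": -1},{"grip": -1},{"grip": -1},{"grip": -1}], force=25)

```text
schema error: expected keys tx, ty, tz, yaw, grip
```

>>> apply_moves(plan=[{"tx": 0,"ty": 0,"tz": 0,"yaw": 0,"grip": -1},{"tx": 0,"ty": 0,"tz": 0,"yaw": 0,"grip": -1},{"tx": 0,"ty": 0,"tz": 0,"yaw": 0,"grip": -1},{"tx": 0,"ty": 0,"tz": 0,"yaw": 0,"grip": -1},{"tx": 0,"ty": 0,"tz": 0,"yaw": 0,"grip": -1},{"tx": 0,"ty": 0,"tz": 0,"yaw": 0,"grip": -1},{"tx": 0,"ty": 0,"tz": 0,"yaw": 0,"grip": -1},{"tx": 0,"ty": 0,"tz": 0,"yaw": 0,"grip": -1}], force=25)

```text
time: 5.0
tool_pos: [0.5468, 0.0347, 0.0967]
tool_rot: [3.14, -0.0, 0.934]
contact_force: [-1.8, 1.2, 2.0]
opening: 0.0181
```

The grip holds at an opening of 18.1 mm, which matches the handle, with little side force. Now turning counter-clockwise, which is negative tool yaw.

>>> apply_moves(plan=[{"tx": 0,"ty": 0,"tz": 0,"yaw": -0.03,"grip": -1},{"tx": 0,"ty": 0,"tz": 0,"yaw": -0.09,"grip": -1},{"tx": 0,"ty": 0,"tz": 0,"yaw": -0.17,"grip": -1},{"tx": 0,"ty": 0,"tz": 0,"yaw": -0.25,"grip": -1},{"tx": 0,"ty": 0,"tz": 0,"yaw": -0.33,"grip": -1},{"tx": 0,"ty": 0,"tz": 0,"yaw": -0.41,"grip": -1},{"tx": 0,"ty": 0,"tz": 0,"yaw": -0.47,"grip": -1},{"tx": 0,"ty": 0,"tz": 0,"yaw": -0.5,"grip": -1}], force=25)

```text
time: 6.0
tool_pos: [0.5473, 0.0345, 0.0968]
tool_rot: [3.139, 0.0, 1.436]
contact_force: [5.2, -2.0, -3.2]
opening: 0.0181
```

```bash
python3 -c "
from h import *
print(rel([.5457,.0356,.0966],180), robot.observe()['torque'],robot.observe()['contact_force'])
p,d=robot.read_camera('side');cv2.imwrite('pics/side3.png',cv2.resize(p[60:280,120:400,::-1],None,fx=2.7,fy=2.7))"
```

```text
{'tx': np.float64(0.0008600017467641817), 'ty': np.float64(-0.0017638996194651083), 'tz': np.float64(0.00016653620315552897), 'yaw': np.float64(-1.7055655238095313)} [-0.54572983 -0.56505599 -0.12186301] [ 5.24708007 -1.95312518 -3.15639383]
```

View pics/side3.png

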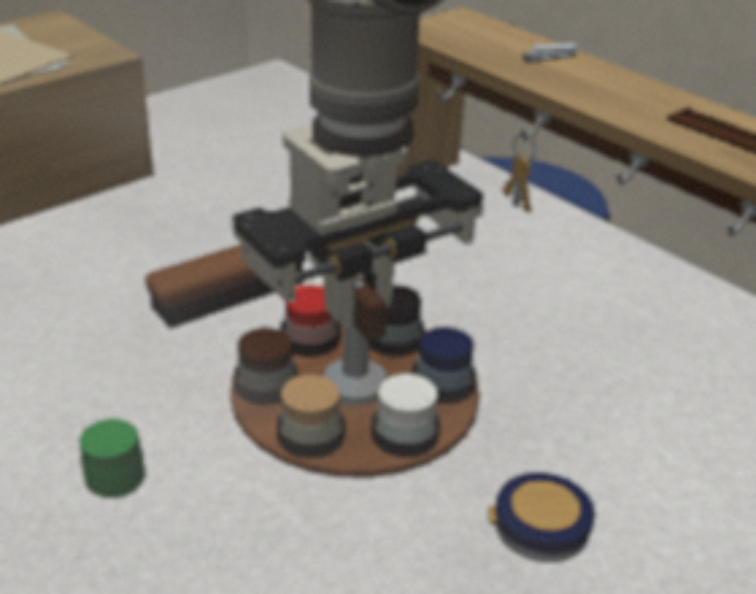

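The carousel turned with the gripper, counter-clockwise. The red jar is now at (311,305) in the crop and all jars are upright. Forces are small. I'll keep going.

>>> apply_moves(plan=[{"tx": 0,"ty": 0,"tz": 0,"yaw": -0.04,"grip": -1},{"tx": 0,"ty": 0,"tz": 0,"yaw": -0.12,"grip": -1},{"tx": 0,"ty": 0,"tz": 0,"yaw": -0.23,"grip": -1},{"tx": 0,"ty": 0,"tz": 0,"yaw": -0.34,"grip": -1},{"tx": 0,"ty": 0,"tz": 0,"yaw": -0.45,"grip": -1},{"tx": 0,"ty": 0,"tz": 0,"yaw": -0.56,"grip": -1},{"tx": 0,"ty": 0,"tz": 0,"yaw": -0.65,"grip": -1},{"tx": 0,"ty": 0,"tz": 0,"yaw": -0.7,"grip": -1}])

```text
time: 7.05
tool_pos: [0.5482, 0.0347, 0.0968]
tool_rot: [3.138, 0.003, 2.137]
contact_force: [9.0, -1.9, -6.6]
opening: 0.0175
```

>>> apply_moves(plan=[{"tx": 0,"ty": 0,"tz": 0,"yaw": -0.04,"grip": -1},{"tx": 0,"ty": 0,"tz": 0,"yaw": -0.12,"grip": -1},{"tx": 0,"ty": 0,"tz": 0,"yaw": -0.23,"grip": -1},{"tx": 0,"ty": 0,"tz": 0,"yaw": -0.34,"grip": -1},{"tx": 0,"ty": 0,"tz": 0,"yaw": -0.45,"grip": -1},{"tx": 0,"ty": 0,"tz": 0,"yaw": -0.56,"grip": -1},{"tx": 0,"ty": 0,"tz": 0,"yaw": -0.65,"grip": -1},{"tx": 0,"ty": 0,"tz": 0,"yaw": -0.7,"grip": -1}])

```text
time: 8.05
tool_pos: [0.5487, 0.0353, 0.0968]
tool_rot: [3.14, 0.005, 2.837]
contact_force: [10.8, 0.8, -7.1]
opening: 0.0178
```

```bash
python3 -c "
from h import *
print(rel([.5457,.0356,.0966],180), robot.observe()['torque'],robot.observe()['contact_force'],robot.observe()['qpos'])"
```

```text
{'tx': np.float64(0.0029107120565203064), 'ty': np.float64(-0.0006323887613929136), 'tz': np.float64(0.00015045516255667024), 'yaw': np.float64(-0.3047524944007223)} [-0.02338735 -1.36302769 -0.19063752] [10.7608539   0.83036116 -7.12678649] [-7.55993780e-02  5.19321938e-01  1.63355896e+00  1.01330984e-03
  9.83413671e-01 -1.34220757e+00]
```

A moderate side force (+x, 11 N) shows the commanded axis is slightly off, so I'll relieve it while finishing the turn.

>>> apply_moves(plan=[{"tx": -0.0005,"ty": 0,"tz": 0,"yaw": -0.03,"grip": -1},{"tx": -0.001,"ty": 0.0005,"tz": 0,"yaw": -0.09,"grip": -1},{"tx": -0.002,"ty": 0.0005,"tz": 0,"yaw": -0.16,"grip": -1},{"tx": -0.002,"ty": 0.0005,"tz": 0,"yaw": -0.23,"grip": -1},{"tx": -0.002,"ty": 0.0005,"tz": 0,"yaw": -0.28,"grip": -1},{"tx": -0.002,"ty": 0.0005,"tz": 0,"yaw": -0.305,"grip": -1},{"tx": -0.002,"ty": 0.0005,"tz": 0,"yaw": -0.305,"grip": -1},{"tx": -0.002,"ty": 0.0005,"tz": 0,"yaw": -0.305,"grip": -1}])

```text
time: 9.05
tool_pos: [0.5487, 0.0357, 0.0967]
tool_rot: [3.14, 0.001, 3.139]
contact_force: [3.9, 4.5, -2.8]
opening: 0.0177
```

```bash
cat > chk.py <<'E'
from h import *
import sys
t=sys.argv[1]
s=robot.observe(); print(np.degrees(s["tool_rot"]).round(2),s["tool_pos"].round(4),s["contact_force"].round(1),s["torque"].round(2),s["opening"],s["time"])
for c in ["top","side"]:
    p,d=robot.read_camera(c); cv2.imwrite(f"pics/{c}{t}.png",cv2.resize(p[60:280,120:400,::-1],None,fx=2.7,fy=2.7))
    W=cloud(c,d); z=W[...,2]; cen=np.array([.5465,.0353])
    near,red=lids(c,p,W,cen)
    m=near&(z>.064)&(z<.078)
    n,lab,st,ce=cv2.connectedComponentsWithStats(m.astype(np.uint8))
    for i in range(1,n):
        if st[i,4]>40:
            q=W[lab==i]; (x,y),r=cv2.minEnclosingCircle(q[:,:2].astype(np.float32)); o=np.array([x,y])-cen
            print(c,ce[i].round(),st[i,4],(x,y),"r",round(r,4),"R",np.hypot(*o).round(4),"ang",np.degrees(np.arctan2(o[1],o[0])).round(1),p[int(ce[i][1]),int(ce[i][0])],"z",np.median(q[:,2]).round(4))
E
python3 chk.py 4
```

```text
[1.7994e+02 6.0000e-02 1.7986e+02] [0.5487 0.0357 0.0967] [ 3.9  4.5 -2.8] [ 0.57 -0.73  0.04] 0.017670404956582116 9.05
top [267. 181.] 112 (0.5057587027549744, -0.03894982114434242) r 0.0209 R 0.0847 ang -118.8 [67 50 43] z 0.0717
side [277. 177.] 169 (0.6240493059158325, 0.03390391916036606) r 0.0242 R 0.0776 ang -1.0 [206 207 199] z 0.0709
side [220. 181.] 217 (0.5068793296813965, 0.10401245951652527) r 0.0247 R 0.0793 ang 120.0 [46 43 42] z 0.071
side [251. 189.] 43 (0.5428547859191895, 0.031148754060268402) r 0.0094 R 0.0055 ang -131.3 [78 78 78] z 0.0712
side [283. 196.] 245 (0.5833465456962585, -0.033082421869039536) r 0.0246 R 0.0777 ang -61.7 [167 136  96] z 0.0711
side [224. 201.] 266 (0.46878907084465027, 0.033743806183338165) r 0.0242 R 0.0777 ang -178.9 [170  66  63] z 0.0712
side [257. 209.] 285 (0.5070446729660034, -0.032372791320085526) r 0.0241 R 0.0783 ang -120.2 [77 57 49] z 0.0711
```

View pics/side4.png

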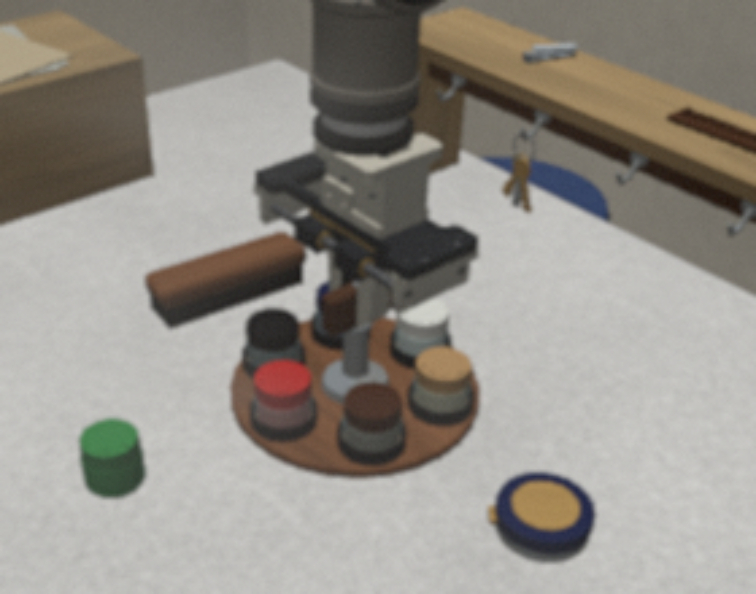

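View pics/top4.png

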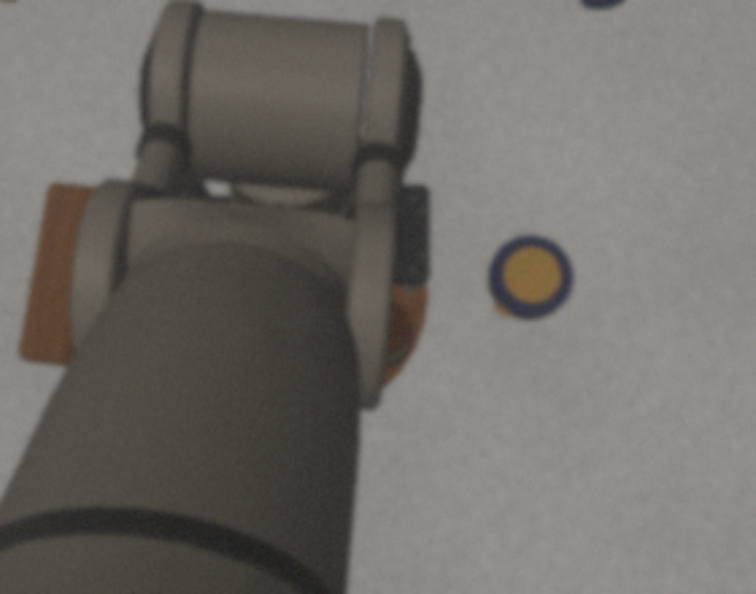

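The red jar now faces the front. From the side camera, red is at (0.4688, 0.0337) and the opposite white jar at (0.6240, 0.0339), so their line is within about 0.1° of world x. One settling call and a final check before handing in.

>>> apply_moves(plan=[{"tx": 0,"ty": 0,"tz": 0,"yaw": 0,"grip": -1},{"tx": 0,"ty": 0,"tz": 0,"yaw": 0,"grip": -1},{"tx": 0,"ty": 0,"tz": 0,"yaw": 0,"grip": -1},{"tx": 0,"ty": 0,"tz": 0,"yaw": 0,"grip": -1}])

```text
time: 9.65
tool_pos: [0.5487, 0.0357, 0.0967]
tool_rot: [3.141, 0.001, 3.139]
contact_force: [3.3, 4.1, -2.9]
opening: 0.018
```

```bash
python3 chk.py 5; python3 -c "
from cell import robot
print(robot.observe()['qvel'].round(4)); print(robot.hand_in())"
```

```text
[1.7994e+02 7.0000e-02 1.7986e+02] [0.5487 0.0357 0.0967] [ 3.3  4.1 -2.9] [ 0.55 -0.7   0.08] 0.01800187954444269 9.65
top [267. 181.] 111 (0.505831241607666, -0.038961753249168396) r 0.0213 R 0.0847 ang -118.7 [66 47 40] z 0.0714
side [277. 177.] 165 (0.6235186457633972, 0.034210458397865295) r 0.0245 R 0.077 ang -0.8 [205 207 200] z 0.0709
side [220. 181.] 219 (0.5077018737792969, 0.101179338991642) r 0.0258 R 0.0765 ang 120.5 [43 39 39] z 0.071
side [251. 189.] 48 (0.5431106686592102, 0.031459152698516846) r 0.0098 R 0.0051 ang -131.4 [76 77 75] z 0.0709
side [283. 196.] 244 (0.583436131477356, -0.031974099576473236) r 0.0245 R 0.0767 ang -61.2 [166 134  94] z 0.0711
side [224. 201.] 262 (0.46710526943206787, 0.0352809876203537) r 0.0245 R 0.0794 ang -180.0 [170  64  63] z 0.0711
side [257. 209.] 279 (0.5062975287437439, -0.032204464077949524) r 0.0243 R 0.0786 ang -120.8 [78 57 47] z 0.0712
[ 0.0006  0.0005 -0.0002  0.0002 -0.     -0.0006]
the job is handed in; nothing more can be done
None
```

I gripped the carousel by its handle and turned it about 126° counter-clockwise, so the red-lidded jar now faces straight to the front. I then handed in with the handle still gripped.

**Last checks:**
- **Red jar:** it sits at 180° ±1° as seen from the turning axis, within about 2 mm of the line to the front.
- **Grip:** the gripper opening is 18.0 mm, which matches the handle, with 25 N commanded and the arm at rest. I did not measure the grip force itself.
- **Jars:** the five lids the side camera could see stand at 71 mm and about 78 mm from the axis. The navy jar was mostly hidden behind the handle, so I did not measure it.
- **Brush, tin and green look-alike:** they looked unmoved in the pictures; I did not measure them again.

**Disagreements:**
- While turning, a side force of up to about 11 N built up because the commanded centre was about 2–3 mm off the axis. I shifted the tool to ease it, and about 5 N remained at the end.
- At the end the top camera's view was blocked by the arm, so the final angle comes from the side camera and the arm's own pose, which agree.

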